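# Set out the test station on the white board

## Robot

A 6-joint arm with a two-finger parallel gripper is mounted at the origin on the work surface. World frame = base frame: x ahead of the robot, y to its left, z up, the work surface at z = 0. Lengths are in m, angles in rad, forces in N, time in s.
With the tool pointing down it reaches from about 0.4 to 0.825 m from the base axis. Payload 7 kg.
Tool frame: the origin (TCP) lies on the centre line of the jaws, within the pads' length; the fingertips stand manip.tip_reach ahead of it and the grasp point (between the pads) lies 2 mm behind it (manip.tip_reach is the distance from the TCP to the fingertips, in m); x points along the fingers, y is the direction in which the jaws open and shut, and the axes are right-handed (so a half turn about x gives the same grasp; the last joint's range is limited). The gripper opens to 88 mm and grips with 3 to 60 N. Pads are 19 mm wide; open, the fingers measure 130 mm over their backs; the gripper's body (78 mm by 193 mm) begins 47 mm behind the grasp point.
Start: joints at [-0.979, 0.359, 0.012, 0, -1.224, -0.288], TCP at [0.202, -0.644, 0.244] pointing down, gripper open.
Joint ranges: [-3.07, 3.07], [-1.43, 2.12], [-1.02, 1.25], [-3.03, 1.67], [-3.05, -0], [-3.03, 3.03]. Speed limits (rad/s): [2.39, 2.39, 3.01, 3.14, 3.14, 3.14].

## Interface

Orientations are given as a unit quaternion [x, y, z, w].
In Python, from plant import manip, vision gives the robot as it stands.
- The arm moves only by the shell command python3 -m handwheel 'ROWS' [FORCE]. ROWS is JSON, a list of rows, each an object with "rot": the turn, a rotation vector about the world's x, y, z in rad, a list of three; "xyz": the shift along the world's x, y, z in m, a list of three; "hand": the opening in per cent of the stroke, from 0 (shut) to 100 (fully open). A call has 1 to 20 rows; each row shifts and turns the commanded pose from where the row before left it; what a row does not reach is not made up. A row lasts 1/8 s, in which the tool goes at most 62.5 mm and 10.7 degrees, less where a joint would pass 70% of its speed; a pose out of reach is approached as far as the arm can. A call with a gripper value outside its range is refused whole. The fingers move at their own pace and stop on an object; FORCE is the grip in N (left out, the last holds). Time passes only in rows, so rows that do not move let the fingers close. It gives the time, the measured TCP pose, the force and the opening at its end, in the units of the state.
- manip.state(): the state, without advancing time (a new reading comes with each control period).
- vision.get_image(name): name is "scene" or "side" or "wrist"; returns the picture (384x512x3 uint8, red, green, blue); there is no depth.
- vision.camera_model(name): a dict with "K" (3x3 intrinsics, pixels), "camera_from_world" (4x4, takes a point from world to camera coordinates); the wrist camera has in their place "T_tool_cam" (4x4, takes a point from camera to tool coordinates, whose origin is the TCP and whose axes are the tool frame's). Camera axes: x right, y down, z forward; pixel columns grow to the right and rows downward; lengths in m; the calibration is good to about 2 mm. The wrist camera is an equidistant fisheye: a pixel r from the principal point sees the ray r / f radians off the axis. A picture is of the moment at which its call begins: read the wrist's pose just before it. camera_model takes no time and is no camera call.
- manip.finish_job(): hands the job in, once; it reports no verdict.
The state is a dict: "time_s": time; "joint_positions": joint angles; "dq": joint speeds; "joint_torque": joint torques, N m; "eef_pos": TCP position; "tcp_rot": TCP orientation; "force": force on the tool from outside, world axes, zero at the start; "wrist_torque": the same for the moment, N m; "grip_width": finger opening in m.
Only numpy, scipy, OpenCV 4.12 (cv2) and the standard library are available. Lean on these libraries where they do the work, as an engineer would, in place of code of your own. Each camera call takes 0.05 s, during which the arm holds its last target. There are 200 camera calls.

## Task

Set out the test station on the white board: stand the steel cup on the middle of the copper plate and the red vial upright inside the cup, stand the green vial on the board midway between the copper plate and the wooden ball, and stand the blue vial on the board straight behind the ball (on the side away from the robot, square to the board's long edge) with a gap of a finger's width, about 2 cm. Let go of everything and leave it standing upright and still. Leave the wooden ball, the yellow vial and the probe where they are.

Things in the scene. Friction and masses are not known exactly. Their poses are not given: they have to be found in the camera images.
- cup: Low steel measuring cup, round and open at the top, loose, standing on the table: outside diameter 58 mm at the foot and 60 mm at the rim, 30 mm tall, wall 3 mm, floor 5 mm thick, inside about 54 mm wide, 150 g. No handle. Starts at one of the five places beside the board. Origin at the centre of its underside, z up.
- red: Red vial: glass cylinder with a red label and a flat red cap, 24 mm in diameter, 56 mm tall, 40 g, standing upright loose on the table at one of five places to the left and right of the board. Origin at the centre of its underside, z up. To go inside the cup; standing there, its top is 31 mm above the cup's rim.
- green: Green vial: glass cylinder with a green label and a flat green cap, 24 mm in diameter, 56 mm tall, 40 g, standing upright loose on the table at one of five places to the left and right of the board. Origin at the centre of its underside, z up. To go midway between copper plate and wooden ball.
- blue: Blue vial: glass cylinder with a blue label and a flat blue cap, 24 mm in diameter, 56 mm tall, 40 g, standing upright loose on the table at one of five places to the left and right of the board. Origin at the centre of its underside, z up. To go behind the wooden ball.
- yellow: Yellow vial: glass cylinder with a yellow label and a flat yellow cap, 24 mm in diameter, 56 mm tall, 40 g, standing upright loose on the table at one of five places to the left and right of the board. Origin at the centre of its underside, z up. Not needed: a bystander to be left alone.
- board: White board lying fixed on the table, 200 mm deep (its x, pointing away from the robot) by 300 mm wide (its y, to the robot's left), 12 mm thick, turned by up to 0.2 rad. Origin at the centre of its underside, so its top is 12 mm above the origin. The copper plate and the wooden ball stand on its long middle line, 95 mm either side of its centre; which is on the left changes.
- plate: Round copper plate fixed on the board, 90 mm in diameter, 6 mm thick. Origin at the centre of its underside, on the board's top (its own top is 18 mm above the table). Its axes are parallel to the board's.
- ball: Turned wooden ball, 58 mm in diameter, on a round foot 50 mm in diameter; 81 mm tall in all, 300 g, standing loose on the board, a landmark not to be moved. Origin at the centre of the foot's underside (board top, 12 mm above the table). At the start its axes are parallel to the board's: x points away from the robot.
- probe: Wooden-handled probe like a screwdriver with a thin steel shaft, about 200 mm long, lying loose on the table along x to the right of the vials. Bystander. Origin under its middle.
Not all that is in view belongs to the job. What is meant by the blue is not pink or purple, and is the smaller of those in its own colour.

How it is judged:
By the outcome, as a careful person would: the job done as asked, in the order asked, and still so for the second after the job is handed in, with the robot touching nothing.
It also fails if it takes over 102 s, if anything falls off the work surface, if the arm or the gripper's body presses on something with over 40 N, if the wrist force passes 120 N, or if a joint passes its speed limit or range.

## Working session

There is one attempt and no reset: what is moved stays moved. The work goes in short steps, Python scripts to look and compute and a shell command to move; the robot and the scene stay as the last step left them, time stands still between calls to the robot, and variables do not carry over. Pictures are saved under pics/ and viewed, about 12 in all and at most 16, crops included, and the job is handed in when it is done.

```bash
ls; mkdir -p pics
python3 - <<'E'
from plant import manip, vision
import cv2, numpy as np
print(manip.state(), manip.tip_reach)
for n in ("scene","side","wrist"):
    im=vision.get_image(n); cv2.imwrite(f"pics/{n}0.png",im[...,::-1]); print(n,vision.camera_model(n))
E
```

```text
pics
{'time_s': 0.0, 'joint_positions': array([-9.78886839e-01,  3.59409741e-01,  1.10709038e-02, -3.52459483e-04,
       -1.22406408e+00, -2.88124244e-01]), 'dq': array([ 0.00065247,  0.00167289,  0.00115468, -0.00063522,  0.00133681,
        0.00064176]), 'joint_torque': array([-1.22120608e-03, -5.82712984e+01,  2.93060410e+01,  6.99737281e+00,
        6.74759751e-03, -2.09636501e-04]), 'eef_pos': array([ 0.20178061, -0.64366967,  0.24261269]), 'tcp_rot': array([-0.10638598,  0.69910762,  0.10751361,  0.69883573]), 'force': array([-0.22422876, -0.71450564, -0.63519609]), 'wrist_torque': array([ 0.00601677, -0.00278961, -0.01123138]), 'grip_width': 0.08765905205101757} 0.017
scene {'K': array([[423.25580032,   0.        , 254.60438662],
       [  0.        , 423.25580032, 194.03758267],
       [  0.        ,   0.        ,   1.        ]]), 'camera_from_world': array([[-0.60539714,  0.79587758, -0.00855425,  0.33462271],
       [ 0.57706926,  0.43150432, -0.6933939 , -0.2578192 ],
       [-0.54816546, -0.42471508, -0.72050797,  1.31042193],
       [ 0.        ,  0.        ,  0.       
[... 274 characters left out ...]
[-0.14433271,  0.48181397, -0.86430513,  0.13151368],
       [ 0.20960708, -0.83874364, -0.50256738,  0.92097991],
       [ 0.        ,  0.        ,  0.        ,  1.        ]])}
wrist {'K': array([[297.31863964,   0.        , 255.99971706],
       [  0.        , 297.31863964, 192.43582499],
       [  0.        ,   0.        ,   1.        ]]), 'T_tool_cam': array([[ 2.87432007e-04, -2.56408863e-01,  9.66568369e-01,
        -1.40540703e-01],
       [ 9.99999815e-01, -4.44573808e-04, -4.15309078e-04,
         8.06191178e-05],
       [ 5.36199909e-04,  9.66568310e-01,  2.56408687e-01,
        -6.93795638e-02],
       [ 0.00000000e+00,  0.00000000e+00,  0.00000000e+00,
         1.00000000e+00]])}
```

View pics/scene0.png

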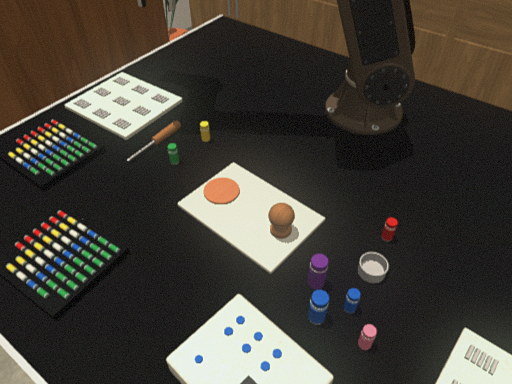

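View pics/side0.png

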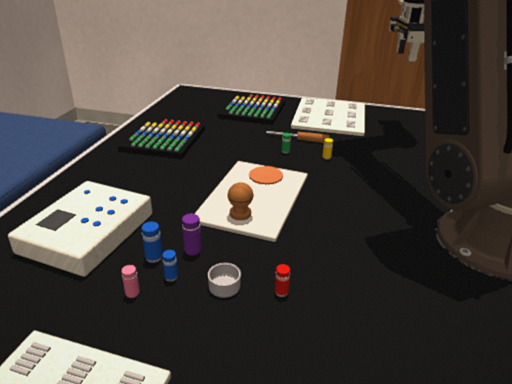

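```bash
cat > h.py <<'E'
import numpy as np, cv2
from plant import vision
from scipy.spatial.transform import Rotation as R
C={n:vision.camera_model(n) for n in ("scene","side","wrist")}
def ray(n,uv):
    M=C[n]["camera_from_world"]; d=M[:3,:3].T@np.linalg.inv(C[n]["K"])@[uv[0],uv[1],1]
    return -M[:3,:3].T@M[:3,3], d/np.linalg.norm(d)
def onz(n,uv,z):
    o,d=ray(n,uv); return o+d*(z-o[2])/d[2]
def tri(a,b):
    (o1,d1),(o2,d2)=ray("scene",a),ray("side",b)
    t=np.linalg.lstsq(np.c_[d1,-d2],o2-o1,rcond=None)[0]
    p,q=o1+d1*t[0],o2+d2*t[1]; return (p+q)/2,np.linalg.norm(p-q)
def wpix(p,s):  # world point -> wrist pixel
    T=C["wrist"]["T_tool_cam"]; K=C["wrist"]["K"]
    q=R.from_quat(s["tcp_rot"]).inv().apply(np.asarray(p)-s["eef_pos"]); c=T[:3,:3].T@(q-T[:3,3])
    r=np.hypot(c[0],c[1]); th=np.arctan2(r,c[2]); return K[:2,2]+K[0,0]*th*c[:2]/r
def wonz(uv,s,z):
    T=C["wrist"]["T_tool_cam"]; K=C["wrist"]["K"]; d=(np.asarray(uv)-K[:2,2])/K[0,0]; th=np.hypot(*d)
    c=np.r_[d*np.sin(th)/th,np.cos(th)]; r=R.from_quat(s["tcp_rot"]); w=r.apply(T[:3,:3]@c); o=s["eef_pos"]+r.apply(T[:3,3])
    return o+w*(z-o[2])/w[2]
def comp(mask,seed,rad=40):
    n,l,st,ce=cv2.connectedComponentsWithStats(mask.astype(np.uint8))
    best=[i for i in range(1,n) if st[i,4]>25 and np.hypot(*(ce[i]-seed))<rad]
    i=min(best,key=lambda i:np.hypot(*(ce[i]-seed))); return l==i,ce[i],st[i]
E
cat > m1.py <<'E'
from h import *
im={n:cv2.imread(f"pics/{n}0.png") for n in ("scene","side")}
hsv={n:cv2.cvtColor(i,cv2.COLOR_BGR2HSV) for n,i in im.items()}
# whole silhouettes on the black table
seeds=dict(red=((389,229),(283,281)),green=((174,154),(287,143)),blue=((353,301),(171,265)),yellow=((206,131),(328,148)),cup=((373,267),(224,280)),pink=((367,337),(131,282)),purple=((318,271),(192,235)),bigblue=((319,307),(152,243)))
for k,s in seeds.items():
    c=[]
    for n,sd in zip(("scene","side"),s):
        m,ce,st=comp(im[n].max(2)>60,sd); b=(st[0]+st[2]/2-.5,st[1]+st[3]/2-.5); c.append(ce); print(k,n,ce.round(1),st)
    p,e=tri(*c); print(k,p.round(4),"gap",e.round(4),onz("scene",c[0],p[2])[:2].round(4))
for n,pl,bl in (("scene",(222,191),(281,215)),("side",(266,175),(240,195))):
    w=(hsv[n][...,1]<60)&(im[n].max(2)>100)
    m,ce,st=comp(w,((251,215) if n=="scene" else (257,200)))
    cn=max(cv2.findContours(m.astype(np.uint8),0,1)[0],key=cv2.contourArea)
    q=cv2.approxPolyDP(cv2.convexHull(cn),8,True)[:,0]
    P=np.array([onz(n,x,.012)[:2] for x in q]); print(n,q.tolist(),P.round(4).tolist(),"centre",P.mean(0).round(4),"sides",np.linalg.norm(P-np.roll(P,-1,0),axis=1).round(3))
    o=(hsv[n][...,0]<16)&(hsv[n][...,1]>110)&(im[n].max(2)>90)
    for nm,sd,z in (("plate",pl,.018),("ball",bl,.06)):
        m,ce,st=comp(o,sd); print(n,nm,ce.round(1),st,onz(n,ce,z).round(4))
E
python3 m1.py
```

```text
red scene [389.1 228.4] [381 217  18  24 282]
red side [282.  279.5] [275 264  16  33 450]
red [0.4136 0.2727 0.0299] gap 0.0018 [0.4126 0.272 ]
green scene [172.8 153. ] [167 143  12  22 199]
green side [306.4 140.5] [266 131  68  28 686]
green [ 4.743e-01 -3.521e-01 -3.000e-04] gap 0.0389 [ 0.4952 -0.33  ]
blue scene [351.7 299.6] [344 287  17  26 319]Traceback (most recent call last):
  File "m1.py", line 9, in <module>
    m,ce,st=comp(im[n].max(2)>60,sd); b=(st[0]+st[2]/2-.5,st[1]+st[3]/2-.5); c.append(ce); print(k,n,ce.round(1),st)
            ~~~~^^^^^^^^^^^^^^^^^^^^
  File "h.py", line 25, in comp
    i=min(best,key=lambda i:np.hypot(*(ce[i]-seed))); return l==i,ce[i],st[i]
ValueError: min() iterable argument is empty
```

```bash
python3 - <<'E'
s=open('m1.py').read()
s=s.replace("# whole","HU=dict(red=(0,8),green=(45,85),blue=(100,122),yellow=(20,35),cup=None,pink=(160,179),purple=(130,150),bigblue=(100,122))\ndef hm(n,k):\n    if HU[k] is None: return (im[n].max(2)>60)\n    h=hsv[n]; m=(h[...,0]>=HU[k][0])&(h[...,0]<=HU[k][1])&(h[...,1]>100)&(h[...,2]>50)\n    return cv2.morphologyEx(m.astype(np.uint8),cv2.MORPH_CLOSE,np.ones((5,1)))\n# whole").replace("comp(im[n].max(2)>60,sd)","comp(hm(n,k),sd,25)")
open('m1.py','w').write(s)
E
python3 m1.py
```

```text
red scene [389.4 228.3] [382 217  17  24 272]
red side [282.1 279.1] [275 263  16  33 444]
red [0.4135 0.2729 0.0308] gap 0.0014 [0.4128 0.2724]
green scene [172.6 152.5] [167 143  12  20 178]
green side [285.8 141.6] [282 132   9  20 157]
green [ 0.5182 -0.3016  0.0306] gap 0.0019 [ 0.5173 -0.3027]
blue scene [352.  299.6] [344 287  17  26 303]
blue side [158.7 249.8] [141 221  37  59 975]
blue [0.6406 0.2953 0.0624] gap 0.0015 [0.6412 0.2959]
yellow scene [204.6 130.5] [199 120  12  22 196]
yellow side [327.5 147.8] [322 138  12  21 195]
yellow [ 0.3944 -0.2981  0.0293] gap 0.0018 [ 0.3934 -0.2991]
cup scene [372.5 266.5] [358 251  31  33 795]
cup side [223.8 279. ] [207 262  34  36 995]
cup [0.5185 0.2869 0.0166] gap 0.0017 [0.5177 0.2862]
pink scene [365.8 340.6] [358 327  19  23 208]
pink side [130.  280.5] [121 264  19  34 488]
pink [0.6761 0.3484 0.0249] gap 0.0052 [0.6779 0.3504]
purple scene [317.7 270.6] [308 253  21  37 529]
purple side [191.2 233.6] [182 213  19  42 674]
purple [0.6128 0.2069 0.0418] gap 0.0022 [0.6118 0.206 ]
bigblue scene [318.3 305.6] [308 289  22  34 548]
bigblue side [158.7 249.8] [141 221  37  59 975]
bigblue [0.6672 0.2444 0.0183] gap 0.0037 [0.6657 0.2429]
scene [[232, 162], [324, 217], [271, 272], [177, 203]] [[0.4358, -0.1648], [0.4562, 0.1318], [0.655, 0.1213], [0.6316, -0.1773]] centre [ 0.5447 -0.0223] sides [0.297 0.199 0.3   0.196]
scene plate [221.1 190.4] [204 178  35  26 724] [ 0.5386 -0.1152  0.018 ]
scene ball [281.2 213.6] [269 203  25  23 415] [0.5433 0.0679 0.06  ]
side [[237, 161], [307, 174], [275, 240], [195, 229], [195, 212]] [[0.6314, -0.1726], [0.4319, -0.1554], [0.4541, 0.144], [0.6276, 0.1549], [0.6512, 0.0948]] centre [0.5592 0.0132] sides [0.2   0.3   0.174 0.065 0.268]
side plate [265.8 174.6] [249 165  34  19 484] [ 0.5343 -0.1103  0.018 ]
side ball [240.  192.1] [228 182  25  20 367] [0.5556 0.0572 0.06  ]
```

Run:
```python
from h import *
from plant import manip
s=manip.state(); r=R.from_quat(s["tcp_rot"]); print(r.as_matrix().round(3))
im=cv2.imread("pics/side0.png");h=cv2.cvtColor(im,cv2.COLOR_BGR2HSV)
m=((abs(h[...,0].astype(int)-111)<=11)&(h[...,1]>100)&(h[...,2]>50)).astype(np.uint8)
n,l,st,ce=cv2.connectedComponentsWithStats(m); print([(ce[i].round(1),st[i]) for i in range(1,n) if st[i,4]>25])
for z in(.028,.056): print(onz("scene",(352,299.6),.029).round(3),onz("scene",(318.3,305.6),.042).round(3))
```

```text
[[-0.    -0.299  0.954]
 [ 0.001  0.954  0.299]
 [-1.     0.001 -0.   ]]
[(array([ 36.5, 148.4]), array([   0,  113,  105,   94, 5236], dtype=int32)), (array([ 84.2, 219.8]), array([ 81, 218,   7,   5,  26], dtype=int32)), (array([ 96.1, 223.1]), array([ 93, 221,   7,   5,  27], dtype=int32)), (array([150. , 228.3]), array([141, 221,  19,  16, 242], dtype=int32)), (array([157.6, 250.9]), array([142, 236,  35,  26, 485], dtype=int32)), (array([170.3, 271.2]), array([163, 261,  15,  19, 194], dtype=int32))]
[0.621 0.291 0.029] [0.679 0.248 0.042]
[0.621 0.291 0.029] [0.679 0.248 0.042]
```

```bash
python3 -m handwheel '[{"rot":[0,0,0],"xyz":[0.025,0.05,0.008],"hand":100},{"rot":[0,0,0],"xyz":[0.025,0.05,0.008],"hand":100},{"rot":[0,0,0],"xyz":[0.025,0.05,0.008],"hand":100},{"rot":[0,0,0],"xyz":[0.025,0.05,0.008],"hand":100},{"rot":[0,0,0],"xyz":[0.025,0.05,0.008],"hand":100},{"rot":[0,0,0],"xyz":[0.025,0.05,0.008],"hand":100},{"rot":[0,0,0],"xyz":[0.025,0.05,0.008],"hand":100},{"rot":[0,0,0],"xyz":[0.025,0.05,0.008],"hand":100},{"rot":[0,0,0],"xyz":[0.025,0.05,0],"hand":100},{"rot":[0,0,0],"xyz":[0.025,0.05,0],"hand":100},{"rot":[0,0,0],"xyz":[0.025,0.05,0],"hand":100},{"rot":[0,0,0],"xyz":[0.02,0.05,0],"hand":100},{"rot":[0,0,0],"xyz":[0,0.02,0],"hand":100},{"rot":[0,0,0],"xyz":[0,0,0],"hand":100}]' 20
```

```text
time_s: 1.9
eef_pos: [0.4969, -0.0228, 0.3072]
tcp_rot: [-0.108, 0.699, 0.108, 0.699]
force: [-0.8, -0.9, -0.1]
grip_width: 0.0877
```

```bash
cat > snap.py <<'E'
import sys,pickle
from h import *
from plant import manip
def snap(name,n="wrist"):
    s=manip.state(); im=vision.get_image(n)[...,::-1].copy(); cv2.imwrite(f"pics/{name}.png",im); pickle.dump(s,open(f"pics/{name}.pkl","wb")); return s,im
if __name__=="__main__": snap(*sys.argv[1:])
E
python3 snap.py w1
```

```text
(no output)
```

View pics/w1.png

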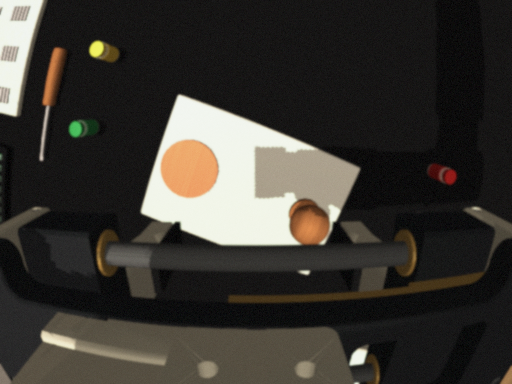

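Run:
```python
from h import *; import pickle
im=cv2.imread("pics/w1.png"); s=pickle.load(open("pics/w1.pkl","rb")); h=cv2.cvtColor(im,cv2.COLOR_BGR2HSV)
o=(h[...,0]<18)&(h[...,1]>80)&(h[...,2]>120); m,ce,st=comp(o,(190,168)); print("plate",ce,st,wonz(ce,s,.018))
cn=max(cv2.findContours(m.astype(np.uint8),0,1)[0],key=cv2.contourArea)[:,0]
P=np.array([wonz(x,s,.018)[:2] for x in cn]); (c,r)=cv2.minEnclosingCircle((P*1e4).astype(np.float32)); print("circ",np.array(c)/1e4,r/1e4)
w=((h[...,1]<60)&(h[...,2]>90)); m,ce,st=comp(w,(200,190),60)
cn=max(cv2.findContours(m.astype(np.uint8),0,1)[0],key=cv2.contourArea)[:,0].astype(float)
def edge(a,b):
    a,b=np.array(a,float),np.array(b,float);L=np.linalg.norm(b-a);u=(b-a)/L
    t=(cn-a)@u; d=abs((cn-a)@[-u[1],u[0]]); q=cn[(t>.1*L)&(t<.9*L)&(d<4)]
    Q=np.array([wonz(x,s,.012)[:2] for x in q]); vx,vy,x,y=cv2.fitLine((Q*1e3).astype(np.float32),2,0,.1,.01).ravel(); return np.array([vx,vy]),np.array([x,y])/1e3,len(q)
A,B,D=(180,95),(360,167),(142,210)
d1,p1,n1=edge(A,B); d2,p2,n2=edge(A,D); d1*=np.sign(d1[1]); d2*=np.sign(d2[0])
t=np.linalg.solve(np.c_[d1,-d2],p2-p1); c=p1+d1*t[0]; print("near edge",d1,n1,"yaw",-np.arctan2(d1[0],d1[1]),"side",d2,n2,np.arctan2(d2[1],d2[0]),"corner",c)
for nm,d in(("from near",d1),):
    x=np.array([d[1],-d[0]]); cen=c+.15*d+.1*x; print("centre",cen,"plate",cen-.095*d,"ball",cen+.095*d)
for nm,px in (("A",A),("B",B),("D",D)): print(nm,wonz(px,s,.012)[:2])
for nm,uv in (("red",(442,174)),("green",(85,128)),("yellow",(104,50))): print(nm,wonz(uv,s,.03)[:2])
```

```text
plate [188.97347174 168.35217224] [ 161  140   57   58 2601] [ 0.53393436 -0.11596189  0.018     ]
circ [ 0.53509189 -0.11646866] 0.044357525634765624
near edge [0.07966302 0.9968219 ] 143 yaw -0.07974751 side [ 0.9970496  -0.07675965] 92 -0.07683523 corner [ 0.43073463 -0.16442317]
centre [ 0.54236627 -0.02286618] plate [ 0.53479826 -0.11756426] ball [0.54993427 0.0718319 ]
A [ 0.43281479 -0.16050699]
B [0.45344622 0.13240051]
D [ 0.6246609 -0.1765935]
red [0.41387162 0.27279024]
green [ 0.51731915 -0.29719496]
yellow [ 0.39240092 -0.29775498]
```

```bash
python3 -m handwheel '[{"rot":[0,0,-0.064],"xyz":[0.03,0.037,0],"hand":100},{"rot":[0,0,-0.064],"xyz":[0.03,0.037,0],"hand":100},{"rot":[0,0,-0.064],"xyz":[0.03,0.037,0],"hand":100},{"rot":[0,0,-0.064],"xyz":[0.03,0.037,0],"hand":100},{"rot":[0,0,-0.064],"xyz":[0.03,0.037,0],"hand":100},{"rot":[0,0,-0.062],"xyz":[0.03,0.037,0],"hand":100},{"rot":[0,0,0],"xyz":[0,0,0],"hand":100},{"rot":[0,0,0],"xyz":[0,0,0],"hand":100}]'; python3 snap.py w2
```

```text
time_s: 2.95
eef_pos: [0.6769, 0.1968, 0.307]
tcp_rot: [0.028, 0.707, -0.028, 0.706]
force: [0.1, -0.8, 1.1]
grip_width: 0.0879
```

View pics/w2.png

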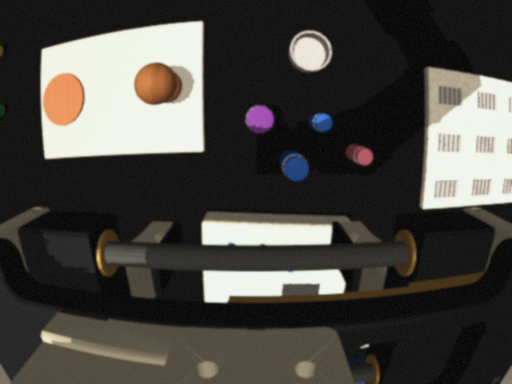

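```bash
cat > meas.py <<'E'
from h import *; import pickle
def load(n): return cv2.imread(f"pics/{n}.png"), pickle.load(open(f"pics/{n}.pkl","rb"))
def circ(m,s,z):
    cn=max(cv2.findContours(m.astype(np.uint8),0,1)[0],key=cv2.contourArea)[:,0]
    P=np.array([wonz(x,s,z)[:2] for x in cn]); c,r=cv2.minEnclosingCircle((P*1e3).astype(np.float32)); return (np.array(c)/1e3).round(4),round(r/1e3,4)
E
python3 - <<'E'
from meas import *
im,s=load("w2"); h=cv2.cvtColor(im,cv2.COLOR_BGR2HSV); v=im.max(2)
m,ce,st=comp((v>90)&(h[...,1]<80),(311,51),20); print("cup",ce,st,circ(m,s,.03))
B=(abs(h[...,0].astype(int)-111)<=13)&(h[...,1]>90)
for t in (60,120,150):
    try: m,ce,st=comp(B&(v>t),(321,122),12); print("blue",t,ce,st,wonz(ce,s,.056).round(4),circ(m,s,.056))
    except Exception as e: print(e)
print("bigblue",wonz((295,165),s,.08),"purple",wonz((260,118),s,.084),"pink",wonz((364,156),s,.056))
o=(h[...,0]<18)&(h[...,1]>60)&(v>60)
m,ce,st=comp(o,(63,99),20); print("plate",circ(m,s,.018))
m,ce,st=comp(o,(158,84),20); print("ball",st); mm=m.copy(); mm[:,176:]=0; print(circ(mm,s,.064), "cent",wonz((155.5,83.5),s,.064), "foot right edge",wonz((181,86),s,.02))
for px in ((204,22),(204,151),(45,157),(41,48)): print("corner",wonz(px,s,.012)[:2].round(4))
E
```

```text
cup [310.12066474  50.80635838] [ 289   30   43   42 1384] (array([0.5185, 0.2853]), 0.0314)
blue 60 [321.57098765 121.61728395] [309 113  24  19 324] [0.6212 0.2879 0.056 ] (array([0.621 , 0.2865]), 0.016)
blue 120 [322.31553398 120.93203883] [314 114  17  16 206] [0.6203 0.289  0.056 ] (array([0.6201, 0.288 ]), 0.0121)
blue 150 [321.15384615 118.        ] [315 114  15  10  91] [0.6163 0.2876 0.056 ] (array([0.6183, 0.2887]), 0.0102)
bigblue [0.67303294 0.24585722 0.08      ] purple [0.61120985 0.20638049 0.084     ] pink [0.67084457 0.3468557  0.056     ]
plate (array([ 0.5358, -0.1151]), 0.0458)
ball [ 134   63   48   41 1548]
(array([0.5527, 0.0737]), 0.0334) cent [0.5504572  0.07341808 0.064     ] foot right edge [0.55347415 0.09734017 0.02      ]
corner [0.4578 0.1368]
corner [0.6531 0.1206]
corner [ 0.6281 -0.1764]
corner [ 0.4307 -0.1639]
```

```bash
python3 -m handwheel '[{"rot":[0,0,0],"xyz":[-0.04,0.022,-0.04],"hand":100},{"rot":[0,0,0],"xyz":[-0.04,0.022,-0.04],"hand":100},{"rot":[0,0,0],"xyz":[-0.04,0.022,-0.04],"hand":100},{"rot":[0,0,0],"xyz":[-0.038,0.023,-0.04],"hand":100},{"rot":[0,0,0],"xyz":[0,0,-0.03],"hand":100},{"rot":[0,0,0],"xyz":[0,0,-0.03],"hand":100},{"rot":[0,0,0],"xyz":[0,0,-0.03],"hand":100},{"rot":[0,0,0],"xyz":[0,0,-0.02],"hand":100},{"rot":[0,0,0],"xyz":[0,0,-0.014],"hand":100},{"rot":[0,0,0],"xyz":[0,0,0],"hand":100},{"rot":[0,0,0],"xyz":[0,0,0],"hand":100}]'
```

```text
time_s: 4.38
eef_pos: [0.5195, 0.2871, 0.0246]
tcp_rot: [0.028, 0.706, -0.027, 0.707]
force: [0.2, -0.1, -0.6]
grip_width: 0.0878
```

```bash
python3 -m handwheel '[{"rot":[0,0,0],"xyz":[-0.001,-0.0015,0],"hand":60},{"rot":[0,0,0],"xyz":[0,0,0],"hand":60},{"rot":[0,0,0],"xyz":[0,0,0],"hand":60},{"rot":[0,0,0],"xyz":[0,0,0],"hand":60},{"rot":[0,0,0],"xyz":[0,0,0],"hand":60},{"rot":[0,0,0],"xyz":[0,0,0.01],"hand":60},{"rot":[0,0,0],"xyz":[0,0,0.02],"hand":60},{"rot":[0,0,0],"xyz":[0,0,0.03],"hand":60}]' 25; python3 -c "
from plant import manip;s=manip.state();print(s['grip_width'],s['eef_pos'],s['force'])"
```

```text
time_s: 5.38
eef_pos: [0.5173, 0.2848, 0.0837]
tcp_rot: [0.027, 0.707, -0.028, 0.706]
force: [0.8, 0.8, -1.2]
grip_width: 0.0582
0.058163141111324194 [0.51726304 0.28481539 0.08365205] [ 0.80668146  0.79471874 -1.20644754]
```

```bash
python3 -m handwheel '[{"rot":[0,0,0],"xyz":[0.002,-0.02,0.05],"hand":50},{"rot":[0,0,0],"xyz":[0.002,-0.045,0.04],"hand":50},{"rot":[0,0,0],"xyz":[0.002,-0.048,0],"hand":50},{"rot":[0,0,0],"xyz":[0.002,-0.048,0],"hand":50},{"rot":[0,0,0],"xyz":[0.002,-0.048,0],"hand":50},{"rot":[0,0,0],"xyz":[0.002,-0.048,0],"hand":50},{"rot":[0,0,0],"xyz":[0.002,-0.048,0],"hand":50},{"rot":[0,0,0],"xyz":[0.002,-0.048,0],"hand":50},{"rot":[0,0,0],"xyz":[0.0015,-0.048,0],"hand":50},{"rot":[0,0,0],"xyz":[0,0,-0.04],"hand":50},{"rot":[0,0,0],"xyz":[0,0,-0.04],"hand":50},{"rot":[0,0,0],"xyz":[0,0,-0.035],"hand":50},{"rot":[0,0,0],"xyz":[0,0,0],"hand":50},{"rot":[0,0,0],"xyz":[0,0,0],"hand":50}]'; python3 snap.py side1 side
```

```text
time_s: 7.12
eef_pos: [0.5363, -0.1156, 0.0599]
tcp_rot: [0.027, 0.706, -0.028, 0.707]
force: [0.5, 0.7, -0.8]
grip_width: 0.058
```

```bash
python3 -m handwheel '[{"rot":[0,0,0],"xyz":[-0.0015,0,-0.008],"hand":50},{"rot":[0,0,0],"xyz":[0,0,-0.008],"hand":50},{"rot":[0,0,0],"xyz":[0,0,0],"hand":50},{"rot":[0,0,0],"xyz":[0,0,-0.001],"hand":50},{"rot":[0,0,0],"xyz":[0,0,-0.001],"hand":50},{"rot":[0,0,0],"xyz":[0,0,0],"hand":50}]'
```

```text
time_s: 7.92
eef_pos: [0.5339, -0.1156, 0.0417]
tcp_rot: [0.027, 0.706, -0.028, 0.707]
force: [-4.9, 2.0, 10.9]
grip_width: 0.058
```

```bash
python3 -m handwheel '[{"rot":[0,0,0],"xyz":[0,0,0],"hand":80},{"rot":[0,0,0],"xyz":[0,0,0],"hand":100},{"rot":[0,0,0],"xyz":[0,0,0],"hand":100},{"rot":[0,0,0],"xyz":[0,0,0],"hand":100},{"rot":[0,0,0],"xyz":[0,0,0.02],"hand":100},{"rot":[0,0,0],"xyz":[0,0,0.04],"hand":100},{"rot":[0,0,0],"xyz":[0.01,0,0.05],"hand":100},{"rot":[0,0,0],"xyz":[0.03,0,0.05],"hand":100},{"rot":[0,0,0],"xyz":[0.04,0,0.04],"hand":100},{"rot":[0,0,0],"xyz":[0.04,0.01,0.02],"hand":100},{"rot":[0,0,0],"xyz":[0,0,0],"hand":100},{"rot":[0,0,0],"xyz":[0,0,0],"hand":100}]'; python3 snap.py w3
python3 - <<'E'
from meas import *
im,s=load("w3"); h=cv2.cvtColor(im,cv2.COLOR_BGR2HSV); v=im.max(2)
print("exp cup px",wpix((.535,-.116,.048),s),"green",wpix((.5175,-.3,.056),s),"ball",wpix((.55,.0735,.064),s))
E
```

```text
time_s: 9.43
eef_pos: [0.6532, -0.1055, 0.2595]
tcp_rot: [0.028, 0.707, -0.028, 0.706]
force: [-0.4, 0.9, -0.8]
grip_width: 0.0877
exp cup px [239.27312409  75.76583785] green [94.09839129 83.97441891] ball [397.95556109  82.66281583]
```

View pics/w3.png

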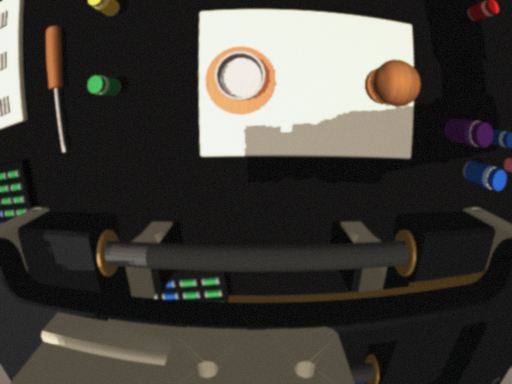

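Run:
```python
from meas import *
im,s=load("w3"); h=cv2.cvtColor(im,cv2.COLOR_BGR2HSV); v=im.max(2)
o=(h[...,0]<18)&(h[...,1]>60)&(v>60)
m,ce,st=comp(o,(240,80),30); print("plate",st,circ(m,s,.018))
inner=m.astype(np.uint8); cn,hi=cv2.findContours(inner,cv2.RETR_CCOMP,1)
hole=max([c for c,x in zip(cn,hi[0]) if x[3]>=0],key=cv2.contourArea)[:,0]; 
print("cup hole bbox",hole.min(0),hole.max(0))
k=np.zeros_like(inner); cv2.fillPoly(k,[hole],1); print("cup at rim z",circ(k,s,.048),"at z.03",circ(k,s,.03))
g=(abs(h[...,0].astype(int)-63)<22)&(h[...,1]>90)&(v>110); m,ce,st=comp(g,(95,85),15); print("green cap",ce,st,wonz(ce,s,.056).round(4),circ(m,s,.056))
```

```text
plate [ 206   46   70   68 1805] (array([ 0.5354, -0.1168]), 0.0447)
cup hole bbox [214  51] [265 100]
cup at rim z (array([ 0.534 , -0.1158]), 0.0306) at z.03 (array([ 0.5315, -0.1166]), 0.0321)
green cap [94.60262009 84.08296943] [ 87  75  16  19 229] [ 0.5178 -0.2992  0.056 ] (array([ 0.5178, -0.2995]), 0.0121)
```

```bash
python3 -m handwheel '[{"rot":[0,0,0],"xyz":[-0.03,0.0473,-0.013],"hand":100},{"rot":[0,0,0],"xyz":[-0.03,0.0473,-0.013],"hand":100},{"rot":[0,0,0],"xyz":[-0.03,0.0473,-0.013],"hand":100},{"rot":[0,0,0],"xyz":[-0.03,0.0473,-0.013],"hand":100},{"rot":[0,0,0],"xyz":[-0.03,0.0473,-0.013],"hand":100},{"rot":[0,0,0],"xyz":[-0.03,0.0473,-0.013],"hand":100},{"rot":[0,0,0],"xyz":[-0.03,0.0473,-0.013],"hand":80},{"rot":[0,0,0],"xyz":[-0.0297,0.0473,-0.013],"hand":80},{"rot":[0,0,0],"xyz":[0,0,0],"hand":80},{"rot":[0,0,0],"xyz":[0,0,-0.03],"hand":80},{"rot":[0,0,0],"xyz":[0,0,-0.03],"hand":80},{"rot":[0,0,0],"xyz":[0,0,0],"hand":80},{"rot":[0,0,0],"xyz":[0,0,0],"hand":80}]'
```

```text
time_s: 11.1
eef_pos: [0.4147, 0.2725, 0.0975]
tcp_rot: [0.028, 0.706, -0.028, 0.707]
force: [-0.0, -0.9, 0.3]
grip_width: 0.0701
```

```bash
python3 -m handwheel '[{"rot":[0,0,0],"xyz":[-0.001,0,-0.025],"hand":80},{"rot":[0,0,0],"xyz":[0,0,-0.025],"hand":80},{"rot":[0,0,0],"xyz":[0,0,0],"hand":80},{"rot":[0,0,0],"xyz":[0,0,0],"hand":15},{"rot":[0,0,0],"xyz":[0,0,0],"hand":15},{"rot":[0,0,0],"xyz":[0,0,0],"hand":15},{"rot":[0,0,0],"xyz":[0,0,0],"hand":15},{"rot":[0,0,0],"xyz":[0,0,0],"hand":15},{"rot":[0,0,0],"xyz":[0,0,0],"hand":15},{"rot":[0,0,0],"xyz":[0,0,0],"hand":15},{"rot":[0,0,0],"xyz":[0,0,0],"hand":15}]' 20; python3 snap.py side2 side; python3 snap.py w4
```

```text
time_s: 12.48
eef_pos: [0.4132, 0.2729, 0.0466]
tcp_rot: [0.028, 0.707, -0.028, 0.707]
force: [-0.5, -0.6, 2.0]
grip_width: 0.0234
```

```bash
python3 -m handwheel '[{"rot":[0,0,0],"xyz":[0,0,0.03],"hand":15},{"rot":[0,0,0],"xyz":[0,0,0.05],"hand":15},{"rot":[0,0,0],"xyz":[0,0,0.05],"hand":15},{"rot":[0,0,0],"xyz":[0.0151,-0.0486,0],"hand":15},{"rot":[0,0,0],"xyz":[0.0151,-0.0486,0],"hand":15},{"rot":[0,0,0],"xyz":[0.0151,-0.0486,0],"hand":15},{"rot":[0,0,0],"xyz":[0.0151,-0.0486,0],"hand":15},{"rot":[0,0,0],"xyz":[0.0151,-0.0486,0],"hand":15},{"rot":[0,0,0],"xyz":[0.0151,-0.0486,0],"hand":15},{"rot":[0,0,0],"xyz":[0.0151,-0.0486,0],"hand":15},{"rot":[0,0,0],"xyz":[0.0151,-0.0486,0],"hand":15},{"rot":[0,0,0],"xyz":[0,0,-0.035],"hand":15},{"rot":[0,0,0],"xyz":[0,0,-0.03],"hand":15},{"rot":[0,0,0],"xyz":[0,0,0],"hand":15},{"rot":[0,0,0],"xyz":[0,0,0],"hand":15}]'; python3 snap.py side3 side
python3 - <<'E'
import cv2; im=cv2.imread("pics/side3.png")[90:230,180:380]; cv2.imwrite("pics/side3c.png",cv2.resize(im,None,fx=4,fy=4))
E
```

```text
time_s: 14.45
eef_pos: [0.5346, -0.1159, 0.1125]
tcp_rot: [0.027, 0.706, -0.028, 0.707]
force: [-0.4, -0.2, 0.9]
grip_width: 0.0235
```

View pics/side3c.png

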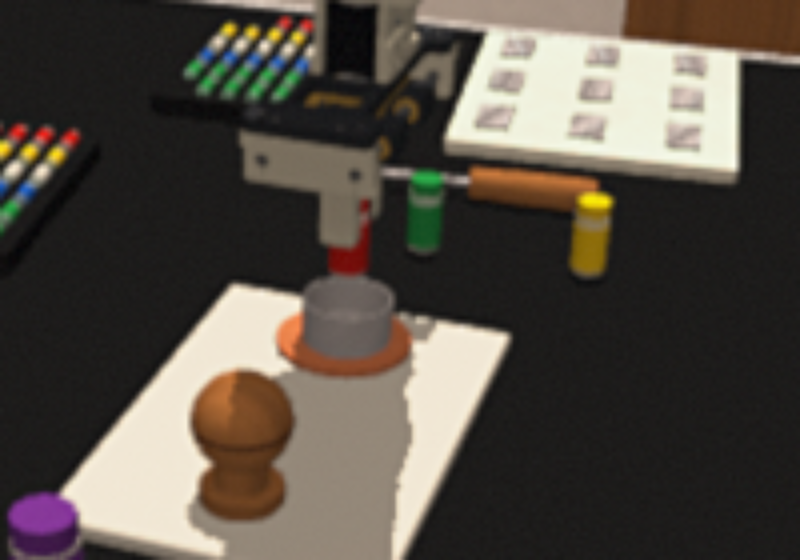

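```bash
python3 -m handwheel '[{"rot":[0,0,0],"xyz":[-0.0005,0,-0.02],"hand":15},{"rot":[0,0,0],"xyz":[0,0,-0.015],"hand":15},{"rot":[0,0,0],"xyz":[0,0,-0.005],"hand":15},{"rot":[0,0,0],"xyz":[0,0,0],"hand":15},{"rot":[0,0,0],"xyz":[0,0,-0.001],"hand":15},{"rot":[0,0,0],"xyz":[0,0,-0.001],"hand":15},{"rot":[0,0,0],"xyz":[0,0,0],"hand":15}]'
```

```text
time_s: 15.38
eef_pos: [0.5336, -0.116, 0.0697]
tcp_rot: [0.028, 0.706, -0.028, 0.707]
force: [-0.6, -0.7, -0.7]
grip_width: 0.0234
```

```bash
python3 -m handwheel '[{"rot":[0,0,0],"xyz":[0,0,-0.001],"hand":15},{"rot":[0,0,0],"xyz":[0,0,0],"hand":15},{"rot":[0,0,0],"xyz":[0,0,0],"hand":15}]'
```

```text
time_s: 15.75
eef_pos: [0.5338, -0.1161, 0.0695]
tcp_rot: [0.027, 0.706, -0.028, 0.707]
force: [-2.1, 0.2, 8.7]
grip_width: 0.0238
```

```bash
python3 -m handwheel '[{"rot":[0,0,0],"xyz":[0,0,0],"hand":40},{"rot":[0,0,0],"xyz":[0,0,0],"hand":50},{"rot":[0,0,0],"xyz":[0,0,0],"hand":50},{"rot":[0,0,0],"xyz":[0,0,0.015],"hand":50},{"rot":[0,0,0],"xyz":[0,0,0.03],"hand":50},{"rot":[0,0,0],"xyz":[0.02,-0.03,0.05],"hand":50},{"rot":[0,0,0],"xyz":[0.035,-0.03,0.05],"hand":50},{"rot":[0,0,0],"xyz":[0.035,-0.03,0.03],"hand":50},{"rot":[0,0,0],"xyz":[0.02,-0.03,0],"hand":50},{"rot":[0,0,0],"xyz":[0,0,0],"hand":50},{"rot":[0,0,0],"xyz":[0,0,0],"hand":50}]'; python3 snap.py w5; python3 -c "
from meas import *
im,s=load('w3')
print([wonz(p,s,.012).round(3) for p in ((55,30),(57,88),(65,86),(63,150))])
im,s=load('w5'); print('green px',wpix((.5178,-.2995,.056),s),'red',wpix((.534,-.116,.079),s))"
```

```text
time_s: 17.12
eef_pos: [0.6402, -0.2335, 0.2397]
tcp_rot: [0.028, 0.707, -0.028, 0.706]
force: [-0.3, 0.7, -0.2]
grip_width: 0.0436
[array([ 0.405, -0.396,  0.012]), array([ 0.5  , -0.395,  0.012]), array([ 0.501, -0.379,  0.012]), array([ 0.596, -0.396,  0.012])]
green px [187.02733839  74.32428565] red [360.87853203  75.48266009]
```

View pics/w5.png

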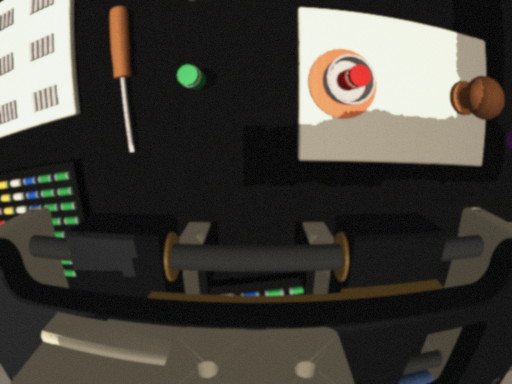

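```bash
python3 -m handwheel '[{"rot":[0,0,0],"xyz":[-0.0305,-0.0164,-0.025],"hand":50},{"rot":[0,0,0],"xyz":[-0.0305,-0.0164,-0.025],"hand":50},{"rot":[0,0,0],"xyz":[-0.0305,-0.0164,-0.025],"hand":50},{"rot":[0,0,0],"xyz":[-0.0305,-0.0164,-0.025],"hand":50},{"rot":[0,0,0],"xyz":[0,0,-0.02],"hand":50},{"rot":[0,0,0],"xyz":[0,0,0],"hand":50},{"rot":[0,0,0],"xyz":[0,0,0],"hand":50}]'
```

```text
time_s: 18.05
eef_pos: [0.5195, -0.2988, 0.1207]
tcp_rot: [0.027, 0.706, -0.027, 0.707]
force: [0.2, 0.3, 0.8]
grip_width: 0.0439
```

```bash
python3 -m handwheel '[{"rot":[0,0,0],"xyz":[-0.0015,0,-0.035],"hand":50},{"rot":[0,0,0],"xyz":[0,0,-0.025],"hand":50},{"rot":[0,0,0],"xyz":[0,0,-0.014],"hand":50},{"rot":[0,0,0],"xyz":[0,0,0],"hand":50},{"rot":[0,0,0],"xyz":[0,0,0],"hand":15},{"rot":[0,0,0],"xyz":[0,0,0],"hand":15},{"rot":[0,0,0],"xyz":[0,0,0],"hand":15},{"rot":[0,0,0],"xyz":[0,0,0],"hand":15},{"rot":[0,0,0],"xyz":[0,0,0],"hand":15},{"rot":[0,0,0],"xyz":[0,0,0],"hand":15}]'
```

```text
time_s: 19.3
eef_pos: [0.5177, -0.2993, 0.0463]
tcp_rot: [0.027, 0.706, -0.028, 0.707]
force: [-0.5, 1.2, 6.4]
grip_width: 0.0235
```

```bash
python3 -m handwheel '[{"rot":[0,0,0],"xyz":[0,0,0.03],"hand":15},{"rot":[0,0,0],"xyz":[0,0,0.05],"hand":15},{"rot":[0,0,0],"xyz":[0,0,0.05],"hand":15},{"rot":[0,0,0],"xyz":[0.0042,0.0463,0.01],"hand":15},{"rot":[0,0,0],"xyz":[0.0042,0.0463,0],"hand":15},{"rot":[0,0,0],"xyz":[0.0042,0.0463,0],"hand":15},{"rot":[0,0,0],"xyz":[0.0042,0.0463,0],"hand":15},{"rot":[0,0,0],"xyz":[0.0042,0.0463,0],"hand":15},{"rot":[0,0,0],"xyz":[0.0042,0.0463,0],"hand":15},{"rot":[0,0,0],"xyz":[0,0,-0.05],"hand":15},{"rot":[0,0,0],"xyz":[0,0,-0.04],"hand":15},{"rot":[0,0,0],"xyz":[0,0,0],"hand":15},{"rot":[0,0,0],"xyz":[0,0,0],"hand":15}]'
```

```text
time_s: 20.92
eef_pos: [0.5432, -0.0214, 0.0968]
tcp_rot: [0.028, 0.706, -0.028, 0.707]
force: [-0.0, 0.5, 0.0]
grip_width: 0.0235
```

```bash
python3 -m handwheel '[{"rot":[0,0,0],"xyz":[-0.0005,0,-0.02],"hand":15},{"rot":[0,0,0],"xyz":[0,0,-0.015],"hand":15},{"rot":[0,0,0],"xyz":[0,0,-0.003],"hand":15},{"rot":[0,0,0],"xyz":[0,0,0],"hand":15},{"rot":[0,0,0],"xyz":[0,0,-0.001],"hand":15},{"rot":[0,0,0],"xyz":[0,0,0],"hand":15}]'
```

```text
time_s: 21.68
eef_pos: [0.5427, -0.0214, 0.0582]
tcp_rot: [0.027, 0.706, -0.027, 0.707]
force: [-3.0, -0.4, 10.8]
grip_width: 0.0235
```

```bash
python3 -m handwheel '[{"rot":[0,0,0],"xyz":[0,0,0],"hand":40},{"rot":[0,0,0],"xyz":[0,0,0],"hand":50},{"rot":[0,0,0],"xyz":[0,0,0],"hand":50},{"rot":[0,0,0],"xyz":[0,0,0.015],"hand":50},{"rot":[0,0,0],"xyz":[0,0,0.03],"hand":50},{"rot":[0,0,0],"xyz":[0,0,0.05],"hand":50},{"rot":[0,0,0],"xyz":[0.026,0.04,0.05],"hand":50},{"rot":[0,0,0],"xyz":[0.026,0.04,0.05],"hand":50},{"rot":[0,0,0],"xyz":[0.026,0.04,0],"hand":50},{"rot":[0,0,0],"xyz":[0.026,0.04,0],"hand":50},{"rot":[0,0,0],"xyz":[0.026,0.04,0],"hand":50},{"rot":[0,0,0],"xyz":[0.026,0.04,0],"hand":50},{"rot":[0,0,0],"xyz":[0,0,0],"hand":50},{"rot":[0,0,0],"xyz":[0,0,0],"hand":50}]'; python3 snap.py w6
python3 - <<'E'
from meas import *
im,s=load("w6"); h=cv2.cvtColor(im,cv2.COLOR_BGR2HSV); v=im.max(2)
p=wpix((.62,.288,.056),s); print("blue exp",p); B=(abs(h[...,0].astype(int)-111)<=13)&(h[...,1]>90)
for t in (60,120):
    m,ce,st=comp(B&(v>t),p,12); print("blue",t,ce,st,wonz(ce,s,.056).round(4),circ(m,s,.056))
E
```

```text
time_s: 23.42
eef_pos: [0.6926, 0.211, 0.2422]
tcp_rot: [0.027, 0.707, -0.028, 0.706]
force: [-0.5, 0.6, 0.1]
grip_width: 0.044
blue exp [320.87085727 108.50101045]
blue 60 [321.01464435 110.37656904] [306  99  29  24 478] [0.6221 0.288  0.056 ] (array([0.6221, 0.287 ]), 0.0162)
blue 120 [322.41534392 110.22222222] [310 100  24  22 378] [0.622  0.2896 0.056 ] (array([0.6211, 0.2888]), 0.0136)
```

View pics/w6.png

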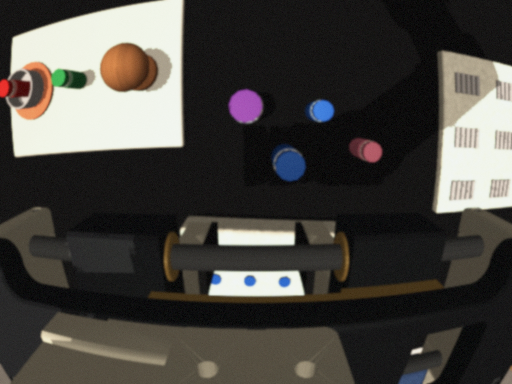

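```bash
python3 -m handwheel '[{"rot":[0,0,0],"xyz":[-0.036,0.0388,-0.02],"hand":50},{"rot":[0,0,0],"xyz":[-0.036,0.0388,-0.03],"hand":50},{"rot":[0,0,0],"xyz":[0,0,-0.05],"hand":50},{"rot":[0,0,0],"xyz":[0,0,-0.02],"hand":50},{"rot":[0,0,0],"xyz":[0,0,0],"hand":50},{"rot":[0,0,0],"xyz":[0,0,0],"hand":50}]'
```

```text
time_s: 24.22
eef_pos: [0.6217, 0.2884, 0.1239]
tcp_rot: [0.028, 0.706, -0.027, 0.707]
force: [0.2, -0.7, 0.2]
grip_width: 0.0439
```

```bash
python3 -m handwheel '[{"rot":[0,0,0],"xyz":[-0.0005,0,-0.035],"hand":50},{"rot":[0,0,0],"xyz":[0,0,-0.025],"hand":50},{"rot":[0,0,0],"xyz":[0,0,-0.014],"hand":50},{"rot":[0,0,0],"xyz":[0,0,0],"hand":50},{"rot":[0,0,0],"xyz":[0,0,0],"hand":15},{"rot":[0,0,0],"xyz":[0,0,0],"hand":15},{"rot":[0,0,0],"xyz":[0,0,0],"hand":15},{"rot":[0,0,0],"xyz":[0,0,0],"hand":15},{"rot":[0,0,0],"xyz":[0,0,0],"hand":15},{"rot":[0,0,0],"xyz":[0,0,0],"hand":15}]'
```

```text
time_s: 25.48
eef_pos: [0.6209, 0.289, 0.0488]
tcp_rot: [0.028, 0.706, -0.027, 0.707]
force: [-0.1, 0.6, 6.1]
grip_width: 0.0235
```

```bash
python3 -m handwheel '[{"rot":[0,0,0],"xyz":[0,0,0.03],"hand":15},{"rot":[0,0,0],"xyz":[0,0,0.05],"hand":15},{"rot":[0,0,0],"xyz":[0,0,0.06],"hand":15},{"rot":[0,0,0],"xyz":[-0.002,-0.0441,0],"hand":15},{"rot":[0,0,0],"xyz":[-0.002,-0.0441,0],"hand":15},{"rot":[0,0,0],"xyz":[-0.002,-0.0441,0],"hand":15},{"rot":[0,0,0],"xyz":[-0.002,-0.0441,0],"hand":15},{"rot":[0,0,0],"xyz":[-0.002,-0.0441,0],"hand":15},{"rot":[0,0,0],"xyz":[0,0,-0.05],"hand":15},{"rot":[0,0,0],"xyz":[0,0,-0.04],"hand":15},{"rot":[0,0,0],"xyz":[0,0,0],"hand":15},{"rot":[0,0,0],"xyz":[0,0,0],"hand":15}]'
```

```text
time_s: 26.98
eef_pos: [0.6112, 0.0684, 0.0992]
tcp_rot: [0.027, 0.706, -0.027, 0.707]
force: [0.6, 0.4, -0.2]
grip_width: 0.0237
```

```bash
python3 -m handwheel '[{"rot":[0,0,0],"xyz":[0,0,-0.02],"hand":15},{"rot":[0,0,0],"xyz":[0,0,-0.015],"hand":15},{"rot":[0,0,0],"xyz":[0,0,-0.003],"hand":15},{"rot":[0,0,0],"xyz":[0,0,0],"hand":15},{"rot":[0,0,0],"xyz":[0,0,-0.001],"hand":15},{"rot":[0,0,0],"xyz":[0,0,0],"hand":15}]'
```

```text
time_s: 27.72
eef_pos: [0.6113, 0.0684, 0.0607]
tcp_rot: [0.028, 0.706, -0.027, 0.707]
force: [-2.7, 1.0, 7.3]
grip_width: 0.0236
```

Contact made; release, rise and move back for a final look.

```bash
python3 -m handwheel '[{"rot":[0,0,0],"xyz":[0,0,0],"hand":40},{"rot":[0,0,0],"xyz":[0,0,0],"hand":50},{"rot":[0,0,0],"xyz":[0,0,0],"hand":50},{"rot":[0,0,0],"xyz":[0,0,0.015],"hand":50},{"rot":[0,0,0],"xyz":[0,0,0.03],"hand":50},{"rot":[0,0,0],"xyz":[0,0,0.05],"hand":50},{"rot":[0,0,0],"xyz":[0.02,-0.02,0.05],"hand":50},{"rot":[0,0,0],"xyz":[0.025,-0.02,0.05],"hand":50},{"rot":[0,0,0],"xyz":[0.025,-0.02,0],"hand":50},{"rot":[0,0,0],"xyz":[0.025,-0.02,0],"hand":50},{"rot":[0,0,0],"xyz":[0,0,0],"hand":50},{"rot":[0,0,0],"xyz":[0,0,0],"hand":50}]'; python3 snap.py w7; python3 snap.py side7 side
python3 - <<'E'
from meas import *
im,s=load("w7"); h=cv2.cvtColor(im,cv2.COLOR_BGR2HSV); v=im.max(2); H=h[...,0].astype(int)
S=(h[...,1]>100)&(v>110)
for k,p,m in (("blue",(.6112,.0685,.068),abs(H-111)<14),("green",(.5427,-.0214,.068),abs(H-63)<22),("red",(.534,-.116,.079),(H<6)|(H>174))):
    q=wpix(p,s); m,ce,st=comp(m&S,q,15); print(k,q.round(1),ce.round(1),st,wonz(ce,s,p[2]).round(4),circ(m,s,p[2]))
print("ball exp",wpix((.5502,.0735,.064),s),"plate",wpix((.5353,-.116,.018),s),"cup",wpix((.534,-.116,.048),s))
a=cv2.imread("pics/side7.png")[130:290,130:350]; cv2.imwrite("pics/side7c.png",cv2.resize(a,None,fx=3.6,fy=3.6))
E
```

```text
time_s: 29.22
eef_pos: [0.705, -0.0119, 0.2543]
tcp_rot: [0.028, 0.707, -0.028, 0.707]
force: [-0.0, -0.4, -1.0]
grip_width: 0.0439
blue [322.4  89.4] [321.   90.6] [309  81  23  20 337] [0.6125 0.0668 0.068 ] (array([0.6128, 0.0659]), 0.0132)
green [235.8  34.2] [235.8  35.2] [226  26  20  19 300] [ 0.5438 -0.0215  0.068 ] (array([ 0.5437, -0.0218]), 0.0114)
red [149.4  36.9] [150.  37.] [140  26  22  22 339] [ 0.5343 -0.1153  0.079 ] (array([ 0.5341, -0.1154]), 0.0131)
ball exp [321.40925658  37.33478293] plate [165.35052514  48.84647296] cup [158.09679631  42.88840199]
```

View pics/w7.png

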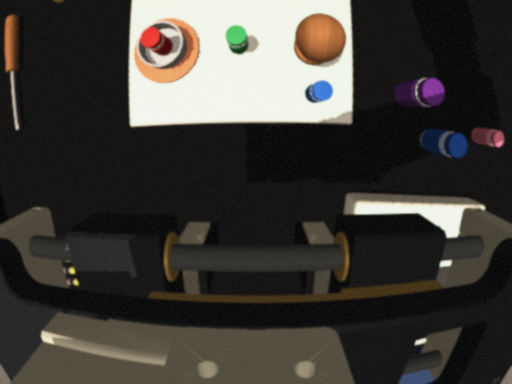

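View pics/side7c.png

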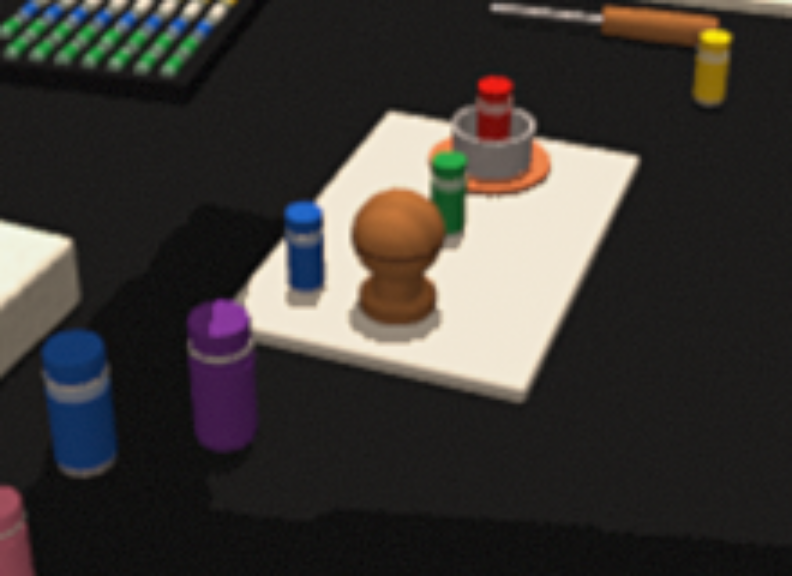

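```bash
python3 -c "from plant import manip; print(manip.finish_job())"
```

```text
the job is handed in; nothing more can be done
None
```

I set out the station in the order asked: cup on the copper plate, red vial in the cup, green vial on the board, then blue vial behind the ball. The job was handed in at 29 s, with the gripper clear of everything.

In the last wrist and side views, all three vials and the cup stood upright:

| Item | Measured position |
|---|---|
| Cup | about 1.5 mm from the plate's centre (measured before the red vial went in) |
| Red vial | in the cup, about 1 mm from the cup's centre |
| Green vial | about 1 mm from the midpoint between the plate's and ball's centres |
| Blue vial | centre about 62 mm from the ball's centre, so a gap of about 2 cm, straight behind it to about 2 mm |

- **Bystanders:** the ball appeared within 1–2 px of its expected place. The yellow vial and the probe looked untouched in the pictures, though I did not re-measure them.
- **Forces:** readings at the end of each move never passed about 13 N. I did not check between those readings.
- **Disagreements:** early scene and side camera estimates of the plate differed by about 5 mm. I used the closer wrist views instead, which agreed to 1–2 mm. No final check failed.

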